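Tip the standing loggers onto their backs on the readout mat

ROBOT

A 7-joint arm with a two-finger parallel gripper is mounted at the origin on the work surface; the furniture and walls round the work are solid. World frame = base frame: x ahead of the robot, y to its left, z up, the work surface at z = 0. Lengths are in m, angles in rad, forces in N, time in s.
With the tool pointing down it reaches from about 0.4 to 0.85 m from the base axis. Payload 10.4 kg.
Tool frame: the origin (TCP) lies at the very end of the fingers, on their centre line; the grasp point (between the pads) lies 19 mm behind it; z points along the fingers, y is the line along which they close (so a half turn about z gives the same grasp; the last joint's range is limited). The gripper opens to 85 mm and grips with 20 to 120 N. Pads are 22 mm wide; open, the fingers measure 114 mm over their backs; the gripper's body (76 mm by 85 mm) begins 54 mm behind the grasp point. The pads swing forward as they close: fully open they stand 13 mm farther back than shut.
Start: joints at [1.174, 0.332, -0.065, 1.46, 0.022, 1.35, -0.088], TCP at [0.228, -0.582, 0.231] pointing down, gripper open.
Joint ranges: [-2.6, 2.6], [-0.5, 2.12], [-1.47, 1.34], [0.16, 2.42], [-1.27, 4.41], [0.06, 2.06], [-2.6, 2.6]. Speed limits (rad/s): [2.22, 2.22, 2.79, 2.79, 3.14, 3.14, 3.14].

INTERFACE

Orientations are given as a unit quaternion [x, y, z, w].
In Python, from workcell import manip, optics gives the robot as it stands.
- The arm moves only by the tool jog_arm, never from a script. Its arguments are lists of equal length, an entry for each row: "dr": the turn, a rotation vector about the tool's x, y, z normalised to -1 to 1, where 1 is 4 degrees, a list of three; "translation": the shift along the tool's x, y, z normalised to -1 to 1, where 1 is 0.025 m, a list of three; "jaw": the opening, from 0 (shut) to 1 (fully open). A call has 1 to 10 rows; each row shifts and turns the commanded pose from where the row before left it, along the tool's axes as they then stand; what a row does not reach is not made up. A row lasts 1/10 s, in which the tool goes at most 50 mm and 8.59 degrees, less where a joint would pass 70% of its speed; a pose out of reach is approached as far as the arm can. A call with a number of a shift or a turn outside -1 to 1 is refused whole. A call with a gripper value outside its range is refused whole. The fingers move at their own pace and stop on an object; "squeeze" is the grip in N (left out, the last holds). Time passes only in rows, so rows that do not move let the fingers close. It gives the time, the measured TCP pose, the force, the opening and the grip force at its end, in the units of the state.
- manip.get_obs(): the state, without advancing time (a new reading comes with each control period).
- optics.camera(name): name is "scene" or "top" or "wrist"; returns a dict with "color" (480x640x3 uint8, red, green, blue), "mtx" (3x3 intrinsics, pixels), "R" (3x3) and "t" (3): a world point X has camera coordinates R X + t. Camera axes: x right, y down, z forward; pixel columns grow to the right and rows downward; lengths in m; the calibration is good to about 2 mm. A picture is of the moment at which its call begins. There is no depth.
- manip.hand_in(): hands the job in; it is judged then, once.
The state is a dict: "clock": time; "joint_pos": joint angles; "joint_velocities": joint speeds; "tau": joint torques, N m; "position": TCP position; "ee_rot": TCP orientation; "ft_force": force on the tool from outside, world axes, zero at the start; "torque": the same for the moment, N m; "grip_width": opening from 0.0 (shut) to 1.0 (fully open); "grasp_force": force on a finger pad.
Only numpy, scipy, OpenCV 4.12 (cv2) and the standard library are available. Lean on these libraries where they do the work, as an engineer would, in place of code of your own. Each camera call takes 0.05 s, during which the arm holds its last target. There are 200 camera calls.

TASK

Two of the three data loggers on the grey readout mat are standing on edge. Push each of them over with the fingertips so that it lies flat on its back on the mat with its display facing up, ready to be read out. Do not pick up or carry any logger, and leave the logger that already lies flat and the small things on the mat where they are.

Things in the scene. Friction and masses are not known exactly. Their poses are not given: they have to be found in the camera images.
- mat: Thin grey readout mat fixed to the desk, 300 (its x) x 440 (its y) mm, 3 mm thick; origin at the centre of its underside, z up. A 10 mm high black lead socket sits on its far edge (x = 152, y = 170 mm).
- logger_a: Loose off-white data logger, 78 x 58 x 24 mm, 0.09 kg, display on one 78 x 58 face. Origin: centre of its plain back; x along the 78, y along the 58, z out through the display. Starts on the mat standing on a long narrow edge, 58 mm tall: y points up, z (where the display faces) is level, in nearly any compass direction. Overbalances at about 22 degrees, then falls by itself.
- logger_b: Loose off-white data logger, 78 x 58 x 24 mm, 0.09 kg, display on one 78 x 58 face. Origin: centre of its plain back; x along the 78, y along the 58, z out through the display. Starts on the mat standing on a long narrow edge, 58 mm tall: y points up, z (where the display faces) is level, in nearly any compass direction. Overbalances at about 22 degrees, then falls by itself.
- logger_a_mid (a point): logger_a (point): centre of that logger's box, 12 mm along its z from the back; 29 mm above the mat while standing on edge, 12 mm when flat.
- logger_b_mid (a point): logger_b (point): centre of that logger's box, 12 mm along its z from the back; 29 mm above the mat while standing on edge, 12 mm when flat.
- logger_flat: Loose off-white data logger, 78 x 58 x 24 mm, 0.09 kg, display on one 78 x 58 face. Origin: centre of its plain back; x along the 78, y along the 58, z out through the display. Already lies on its back on the mat, display up; to be left alone.
- eraser: Loose eraser 21 x 44 x 13 mm lying on the mat; origin under its centre. Leave alone.
- ink_pot: Loose square ink pot 34 x 34 mm, 45 mm tall, on the mat; origin under its centre. Leave alone.
- usb_stick: Loose USB stick 18 x 52 x 8 mm lying on the mat; origin under its centre. Leave alone.

How it is judged:
By the outcome, as a careful person would: the job done as asked, in the order asked, and still so for the second after the job is handed in, with the robot touching nothing.
It also fails if it takes over 43 s, if anything falls off the work surface, if the arm or the gripper's body presses on something with over 40 N, if the wrist force passes 120 N, or if a joint passes its speed limit or range.

## Working session

There is one attempt and no reset: what is moved stays moved. The work goes in short steps, Python scripts to look and compute and a tool call to move; the robot and the scene stay as the last step left them, time stands still between calls to the robot, and variables do not carry over. Pictures are saved under pics/ and viewed, at most 10 in all, crops included, and the job is handed in when it is done.

Besides the shell and the picture viewer there is one more tool, called after "Emit:" as name(argument=value, ...) on one line, values as JSON. jog_arm: Moves the arm, as the interface text tells. Scaled input: -1 to 1 covers 0.025 m each way for a shift and 4 degrees each way for a turn. Its arguments: {"type":"object","properties":{"dr":{"type":"array","items":{"type":"array","items":{"type":"number"}}},"translation":{"type":"array","items":{"type":"array","items":{"type":"number"}}},"jaw":{"type":"array","items":{"type":"number"}},"squeeze":{"type":"number"}},"required":["dr","translation","jaw"]}

```bash
mkdir -p pics; python3 - <<'E'
from workcell import manip, optics
import cv2,pickle
for n in ("top","scene"):
    c=optics.camera(n); cv2.imwrite(f"pics/{n}0.png",c["color"][:,:,::-1]); pickle.dump(c,open(f"{n}0.pkl","wb"))
    print(n,c["mtx"],c["R"],c["t"])
o=manip.get_obs();print(o)
E
```

```text
top [[519.91277891   0.         316.05801118]
 [  0.         519.91277891 248.4910898 ]
 [  0.           0.           1.        ]] [[ 0.00785001 -0.99941    -0.03343707]
 [-0.99824895 -0.00587161 -0.0588605 ]
 [ 0.05862944  0.03384057 -0.99770607]] [-0.08352093  0.5420125   0.87441018]
scene [[609.38381941   0.         330.5927613 ]
 [  0.         609.38381941 243.24477116]
 [  0.           0.           1.        ]] [[-0.48774542 -0.87279335  0.01833522]
 [-0.51960898  0.27336907 -0.80949111]
 [ 0.70150617 -0.40435273 -0.58684577]] [0.17626774 0.34457477 0.48283494]
{'clock': 0.1, 'joint_pos': array([ 1.17438492,  0.33278468, -0.06470701,  1.46087498,  0.02162426,
        1.34992   , -0.08848527]), 'joint_velocities': array([ 0.00056829, -0.00120205,  0.00083007, -0.00132881, -0.00039239,
       -0.00019293, -0.0023307 ]), 'tau': array([ 1.63879457e-03, -6.26747990e+01,  4.90159309e-02, -3.92426670e+01,
        1.62198785e-02,  6.89255379e-03,  3.25950236e-05]), 'position': array([ 0.22809358, -0.58151611,  0.23060208]), 'ee_rot': array([ 9.82579415e-01,  1.85842076e-01, -1.59879580e-04, -6.25236452e-04]), 'ft_force': array([ 0.3808652 ,  0.17051597, -0.21140427]), 'torque': array([ 0.0410698 , -0.01387704, -0.01643318]), 'grasp_force': 0.0, 'grip_width': 1.0030888172845858}
```

View pics/top0.png

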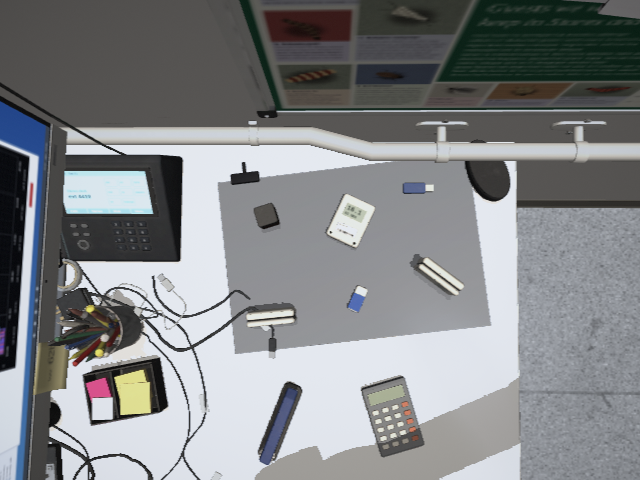

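View pics/scene0.png

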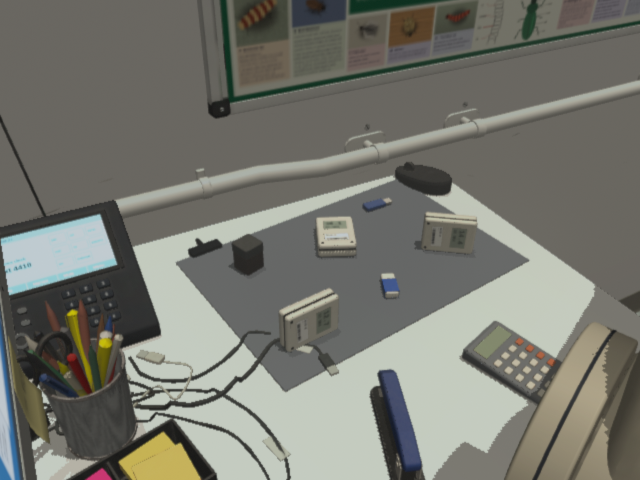

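```bash
python3 - <<'E'
import cv2,numpy as np
t=cv2.imread("pics/top0.png");s=cv2.imread("pics/scene0.png")
f=lambda im,x,y,w,h,k:cv2.resize(im[y:y+h,x:x+w],None,fx=k,fy=k,interpolation=cv2.INTER_CUBIC)
a=f(t,235,290,80,60,5);b=f(t,400,240,80,60,5);c=f(s,270,280,80,60,5);d=f(s,410,200,80,60,5)
cv2.imwrite("pics/crop0.png",np.vstack([np.hstack([a,b]),np.hstack([c,d])]))
E
```

```text
(no output)
```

View pics/crop0.png

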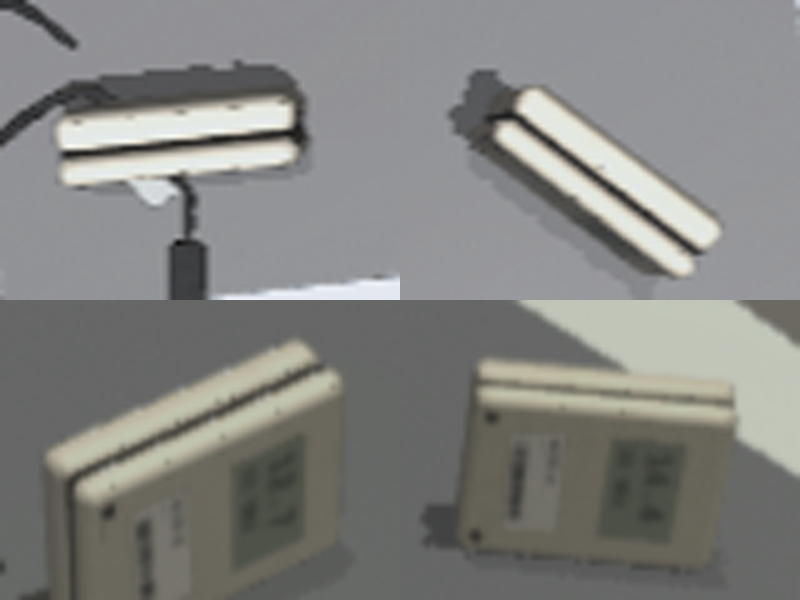

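```bash
cat >h.py <<'E'
import numpy as np
def ray(c,uv,z):
    K,R,t=map(np.array,(c["mtx"],c["R"],c["t"]))
    o=-R.T@t; d=R.T@np.linalg.inv(K)@np.array([*uv,1.])
    return o+d*(z-o[2])/d[2]
E
python3 - <<'E'
from h import *;import pickle,cv2
from scipy.spatial.transform import Rotation as Ro
c=pickle.load(open("top0.pkl","rb"))
for n,P in dict(L=[(246.6,326.6),(294.4,322),(246.6,313.6),(293.6,309.6)],R=[(419,266),(457,295),(426,257.6),(464,287)]).items():
    X=np.array([ray(c,p,.061)[:2] for p in P]);e=X[1]-X[0]+X[3]-X[2]
    print(n,X.round(4).tolist(),"centre",X.mean(0).round(4),"len",np.linalg.norm(e)/2,"ang",np.degrees(np.arctan2(e[1],e[0])))
for n,p,z in [("ink",(266,215),.048),("flat",(351,220),.027),("eraser",(357,298),.016),("usb",(418,188),.011),("plug",(272,345),.01),("matNL",(234,353),.003),("matNR",(491,325),.003),("matFL",(218,184),.003),("matFR",(468,160),.003),("cable",(245,295),.01),("pipe",(400,150),.1)]: print(n,ray(c,p,z).round(3))
q=[ 9.82579415e-01,  1.85842076e-01, -1.59879580e-04, -6.25236452e-04]
print(Ro.from_quat(q).as_matrix().round(3))
E
```

```text
L [[0.413, 0.0298], [0.4211, -0.0474], [0.4338, 0.0301], [0.441, -0.0459]] centre [ 0.4272 -0.0084] len 0.0769855946155087 ang -84.27301329023615
R [[0.5126, -0.2471], [0.4667, -0.3072], [0.5262, -0.2583], [0.4796, -0.3184]] centre [ 0.4963 -0.2827] len 0.07587638075338024 ang -127.56772693585845
ink [0.596 0.003 0.048]
flat [ 0.59  -0.139  0.027]
eraser [ 0.459 -0.15   0.016]
usb [ 0.648 -0.254  0.011]
plug [ 0.378 -0.006  0.01 ]
matNL [0.362 0.06  0.003]
matNR [ 0.415 -0.378  0.003]
matFL [0.656 0.094 0.003]
matFR [ 0.698 -0.342  0.003]
cable [0.462 0.042 0.01 ]
pipe [ 0.692 -0.212  0.1  ]
[[ 0.931  0.365 -0.001]
 [ 0.365 -0.931  0.001]
 [-0.    -0.001 -1.   ]]
```

Emit:
jog_arm(dr=[[0,0,0],[0,0,0],[0,0,0],[0,0,0],[0,0,0],[0,0,0],[0,0,0],[0,0,0],[0,0,0],[0,0,0]], translation=[[0.95,-0.64,0],[0.95,-0.64,0],[0.95,-0.64,0],[0.95,-0.64,0],[0.95,-0.64,0],[0.95,-0.64,0],[0.95,-0.64,0],[0.95,-0.64,0],[0.95,-0.64,0],[0.95,-0.64,0]], jaw=[0,0,0,0,0,0,0,0,0,0], squeeze=20)

```text
clock: 1.1
position: [0.3913, -0.3451, 0.231]
ee_rot: [0.983, 0.186, -0.0, -0.0]
ft_force: [-0.6, 0.1, 0.7]
grip_width: 0.002
grasp_force: 0.0
```

Emit:
jog_arm(dr=[[0,0,0],[0,0,0],[0,0,0],[0,0,0],[0,0,-1],[0,0,-1],[0,0,-1],[0,0,-1],[0,0,-1],[0,0,-1]], translation=[[0.95,-0.64,0],[0.95,-0.64,0],[0.95,-0.64,0],[0.95,-0.64,0],[0,0,0.6],[0,0,0.6],[0,0,0.6],[0,0,0.6],[0,0,0.6],[0,0,0.6]], jaw=[0,0,0,0,0,0,0,0,0,0])

```text
clock: 2.1
position: [0.4557, -0.2518, 0.1404]
ee_rot: [0.922, 0.387, -0.0, -0.0]
ft_force: [-1.0, -0.0, 0.4]
grip_width: 0.002
grasp_force: 0.0
```

Emit:
jog_arm(dr=[[0,0,-1],[0,0,-0.75],[0,0,0]], translation=[[0,0,0],[0,0,0],[0,0,0]], jaw=[0,0,0])

```text
clock: 2.4
position: [0.4557, -0.2518, 0.1409]
ee_rot: [0.897, 0.442, -0.0, -0.0]
ft_force: [0.9, -0.7, -0.2]
grip_width: 0.001
grasp_force: 0.0
```

```bash
python3 - <<'E'
from workcell import manip,optics
import cv2
from scipy.spatial.transform import Rotation as Ro
o=manip.get_obs();print(o["clock"],o["position"],o["joint_pos"],o["grip_width"],o["ft_force"]);print(Ro.from_quat(o["ee_rot"]).as_matrix().round(3))
c=optics.camera("top");d=optics.camera("scene")
import numpy as np
f=lambda im,x,y:cv2.resize(im[y:y+140,x:x+190],None,fx=2.1,fy=2.1,interpolation=3)
cv2.imwrite("pics/p1.png",np.hstack([f(c["color"],330,180),f(d["color"],350,160)])[:,:,::-1])
E
```

```text
2.4 [ 0.45574364 -0.25182043  0.14093689] [ 0.77706678  0.20372223 -0.39870904  1.83070796  0.08702878  1.12493162
 -0.30708068] 0.0009609580659332602 [ 0.9215386  -0.69275107 -0.19830002]
[[ 0.609  0.793 -0.001]
 [ 0.793 -0.609  0.   ]
 [-0.    -0.001 -1.   ]]
```

View pics/p1.png

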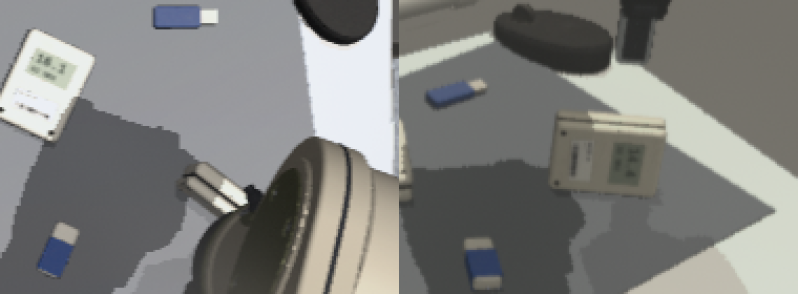

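Emit:
jog_arm(dr=[[0,0,0],[0,0,0],[0,0,0],[0,0,0],[0,0,0],[0,0,0],[0,0,0],[0,0,0],[0,0,0],[0,0,0]], translation=[[0,0,0.62],[0,0,0.62],[0,0,0.62],[0,0,0.62],[0,0,0.62],[0,0,0.62],[0,0.2,0],[0,0.2,0],[0,0.2,0],[0,0.2,0]], jaw=[0,0,0,0,0,0,0,0,0,0])

```text
clock: 3.5
position: [0.4728, -0.2648, 0.0492]
ee_rot: [0.897, 0.441, 0.0, 0.001]
ft_force: [-0.1, -0.5, 1.6]
grip_width: 0.003
grasp_force: 0.0
```

Emit:
jog_arm(dr=[[0,0,0],[0,0,0],[0,0,0],[0,0,0],[0,0,0]], translation=[[0,0.2,0],[0,0.2,0],[0,0.2,0],[0,0.2,0],[0,0,0]], jaw=[0,0,0,0,0])

```text
clock: 4.0
position: [0.4882, -0.2767, 0.0483]
ee_rot: [0.897, 0.442, 0.0, 0.0]
ft_force: [-0.0, 0.2, -0.1]
grip_width: 0.002
grasp_force: 0.0
```

```bash
cat >look.py <<'E'
import sys,cv2,numpy as np
from workcell import manip,optics
o=manip.get_obs();print(o["clock"],o["position"],o["joint_pos"].round(2),o["ft_force"])
n,x1,y1,x2,y2=sys.argv[1],*map(int,sys.argv[2:6])
c=optics.camera("top");d=optics.camera("scene")
f=lambda im,x,y:cv2.resize(im[y:y+140,x:x+190],None,fx=2.1,fy=2.1,interpolation=3)
cv2.imwrite(f"pics/{n}.png",np.hstack([f(c["color"],x1,y1),f(d["color"],x2,y2)])[:,:,::-1])
E
python3 look.py p2 330 180 350 160
```

```text
4.0 [ 0.48821071 -0.276722    0.0483474 ] [ 0.75  0.4  -0.37  1.81  0.17  0.97 -0.35] [-0.03200596  0.18969122 -0.06094036]
```

View pics/p2.png

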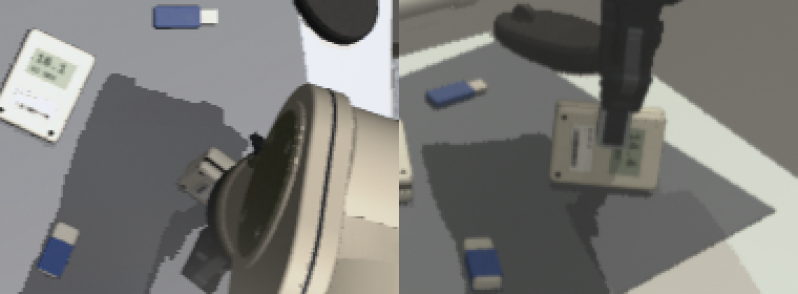

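Emit:
jog_arm(dr=[[0,0,0],[0,0,0],[0,0,0],[0,0,0],[0,0,0],[0,0,0],[0,0,0]], translation=[[0,0.16,0],[0,0.16,0],[0,0.16,0],[0,0.16,0],[0,0,0],[0,0,0],[0,0,0]], jaw=[0,0,0,0,0,0,0])

```text
clock: 4.8
position: [0.5003, -0.286, 0.0483]
ee_rot: [0.897, 0.442, -0.0, -0.0]
ft_force: [0.5, 0.3, -0.0]
grip_width: -0.001
grasp_force: 0.0
```

```bash
python3 look.py p3 330 180 350 160
```

```text
4.8 [ 0.50025962 -0.28599297  0.04828394] [ 0.74  0.42 -0.36  1.77  0.18  0.98 -0.35] [ 0.54893008  0.28400033 -0.01633707]
```

View pics/p3.png

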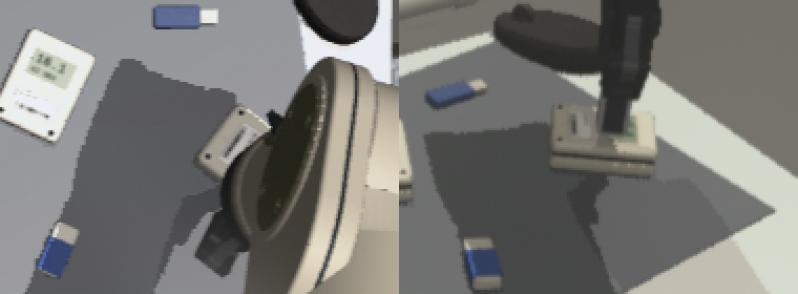

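Emit:
jog_arm(dr=[[0,0,0],[0,0,0],[0,0,0],[0,0,0],[0,0,0],[0,0,0],[0,0,0],[0,0,0],[0,0,0],[0,0,0]], translation=[[0,0,-1],[0,0,-1],[0,0,-1],[0,0,-1],[0.55,-0.92,0],[0.55,-0.92,0],[0.55,-0.92,0],[0.55,-0.92,0],[0.55,-0.92,0],[0.55,-0.92,0]], jaw=[0,0,0,0,0,0,0,0,0,0])

```text
clock: 5.9
position: [0.4408, -0.1355, 0.1484]
ee_rot: [0.897, 0.442, 0.0, 0.0]
ft_force: [-0.2, 0.9, 0.0]
grip_width: -0.002
grasp_force: 0.0
```

Emit:
jog_arm(dr=[[0,0,0],[0,0,0],[0,0,0],[0,0,0],[0,0,0],[0,0,1],[0,0,1],[0,0,1],[0,0,1],[0,0,1]], translation=[[0.55,-0.92,0],[0.55,-0.92,0],[0.55,-0.92,0],[0.55,-0.92,0],[0.55,-0.92,0],[0,0,0],[0,0,0],[0,0,0],[0,0,0],[0,0,0]], jaw=[0,0,0,0,0,0,0,0,0,0])

```text
clock: 6.9
position: [0.392, -0.0119, 0.1484]
ee_rot: [0.961, 0.278, 0.0, 0.0]
ft_force: [0.2, -0.5, -0.2]
grip_width: 0.001
grasp_force: 0.0
```

Emit:
jog_arm(dr=[[0,0,1],[0,0,1],[0,0,1],[0,0,1],[0,0,1],[0,0,1],[0,0,0.67],[0,0,0],[0,0,0]], translation=[[0,0,0],[0,0,0],[0,0,0],[0,0,0],[0,0,0],[0,0,0],[0,0,0],[0,0,0],[0,0,0]], jaw=[0,0,0,0,0,0,0,0,0])

```text
clock: 7.8
position: [0.3921, -0.0119, 0.1484]
ee_rot: [0.999, 0.051, 0.0, 0.0]
ft_force: [-0.4, -0.1, 0.2]
grip_width: -0.004
grasp_force: 0.0
```

```bash
python3 look.py p4 225 240 230 240; python3 - <<'E'
from workcell import manip
from scipy.spatial.transform import Rotation as Ro
print(Ro.from_quat(manip.get_obs()["ee_rot"]).as_matrix().round(3))
E
```

```text
7.8 [ 0.39209005 -0.01189984  0.14837808] [ 0.62 -0.1  -0.66  2.1  -0.07  1.12 -1.48] [-0.38830504 -0.13363402  0.15638527]
[[ 0.995  0.101  0.   ]
 [ 0.101 -0.995 -0.   ]
 [ 0.     0.    -1.   ]]
```

View pics/p4.png

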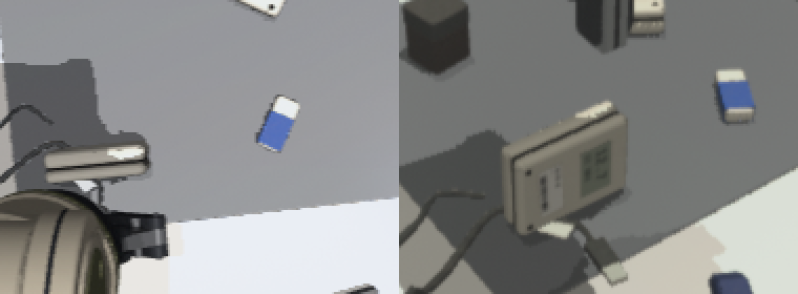

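Emit:
jog_arm(dr=[[0,0,0],[0,0,0],[0,0,0],[0,0,0],[0,0,0],[0,0,0],[0,0,0],[0,0,0],[0,0,0]], translation=[[-0.2,0,0],[0,0,0.6],[0,0,0.6],[0,0,0.6],[0,0,0.6],[0,0,0.6],[0,0,0.6],[0,0,0.4],[0,0,0]], jaw=[0,0,0,0,0,0,0,0,0])

```text
clock: 8.8
position: [0.3861, -0.0124, 0.0474]
ee_rot: [0.999, 0.05, -0.001, -0.0]
ft_force: [0.2, 0.0, 0.5]
grip_width: -0.004
grasp_force: 0.0
```

Emit:
jog_arm(dr=[[0,0,0],[0,0,0],[0,0,0],[0,0,0],[0,0,0],[0,0,0],[0,0,0]], translation=[[0.2,0,0],[0.2,0,0],[0.2,0,0],[0.2,0,0],[0.2,0,0],[0.2,0,0],[0,0,0]], jaw=[0,0,0,0,0,0,0])

```text
clock: 9.5
position: [0.4177, -0.0092, 0.0484]
ee_rot: [0.999, 0.05, 0.0, -0.0]
ft_force: [0.5, 0.2, -0.4]
grip_width: 0.002
grasp_force: 0.0
```

```bash
python3 look.py p5 225 240 230 240
```

```text
9.5 [ 0.41769817 -0.00917963  0.0483678 ] [ 0.57  0.14 -0.68  2.15  0.11  0.89 -1.65] [ 0.45645257  0.19016901 -0.38202088]
```

View pics/p5.png

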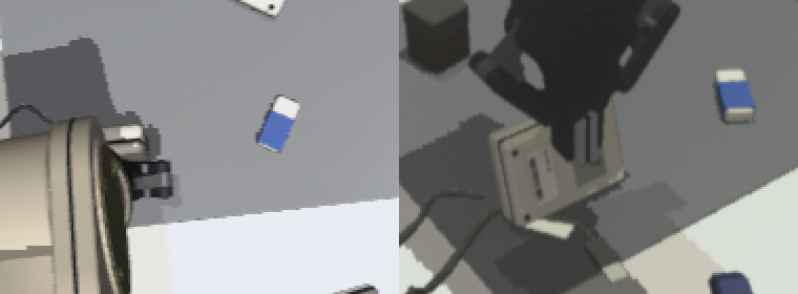

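Tilting well, centred. Continue, then retreat upward.

Emit:
jog_arm(dr=[[0,0,0],[0,0,0],[0,0,0],[0,0,0],[0,0,0],[0,0,0],[0,0,0]], translation=[[0.16,0,0],[0.16,0,0],[0.16,0,0],[0.16,0,0],[0,0,0],[0,0,0],[0,0,0]], jaw=[0,0,0,0,0,0,0])

```text
clock: 10.3
position: [0.4327, -0.0078, 0.0482]
ee_rot: [0.999, 0.05, -0.0, 0.0]
ft_force: [0.0, -0.3, -0.6]
grip_width: -0.0
grasp_force: 0.0
```

Emit:
jog_arm(dr=[[0,0,0],[0,0,0],[0,0,0],[0,0,0],[0,0,0],[0,0,0],[0,0,0],[0,0,0],[0,0,0],[0,0,0]], translation=[[0,0,-0.8],[0,0,-0.8],[0,0,-0.8],[0,0,-0.8],[0,0.9,-0.4],[0,0.9,-0.4],[0,0.9,-0.4],[0,0.9,-0.4],[0,0.9,-0.4],[0,0,0]], jaw=[0,0,0,0,0,0,0,0,0,0])

```text
clock: 11.3
position: [0.4445, -0.1228, 0.1793]
ee_rot: [0.999, 0.048, 0.001, 0.001]
ft_force: [0.6, 0.8, -0.7]
grip_width: 0.0
grasp_force: 0.0
```

```bash
python3 - <<'E'
from workcell import optics
import cv2,numpy as np
a,b=[optics.camera(n)["color"][:,:,::-1] for n in("top","scene")]
cv2.imwrite("pics/end.png",np.vstack([cv2.resize(a[150:370,200:520],(800,300)),cv2.resize(b[160:380,170:550],(800,300))]))
E
```

```text
(no output)
```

View pics/end.png

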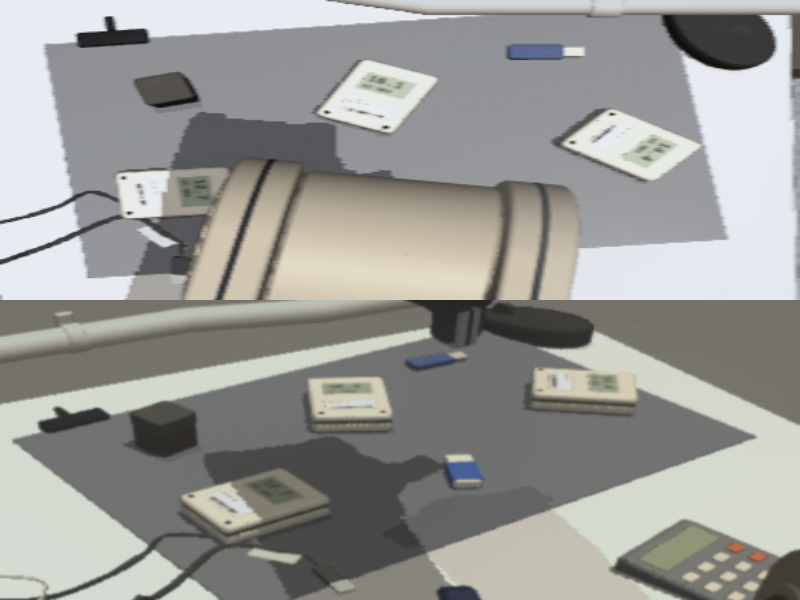

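Emit:
jog_arm(dr=[[0,0,0],[0,0,0],[0,0,0],[0,0,0],[0,0,0],[0,0,0],[0,0,0],[0,0,0]], translation=[[0,0.9,-0.3],[0,0.9,-0.3],[0,0.9,-0.3],[0,0.9,-0.3],[0,0.9,0],[0,0.9,0],[0,0,0],[0,0,0]], jaw=[0,0,0,0,0,0,0,0])

```text
clock: 12.2
position: [0.4577, -0.2529, 0.2078]
ee_rot: [0.999, 0.05, -0.0, -0.001]
ft_force: [0.9, -0.5, -0.1]
grip_width: -0.0
grasp_force: 0.0
```

```bash
python3 - <<'E'
from workcell import optics,manip
import cv2,numpy as np,pickle
C=[optics.camera(n) for n in("top","scene")];pickle.dump(C,open("end.pkl","wb"))
f=lambda im,x,y:cv2.resize(im[y:y+75,x:x+80],None,fx=5,fy=5,interpolation=2)
cv2.imwrite("pics/end2.png",np.hstack([f(C[0]["color"],235,260),f(C[1]["color"],250,275)])[:,:,::-1])
print(manip.get_obs()["position"])
E
```

```text
[ 0.45788353 -0.25242318  0.20812292]
```

View pics/end2.png

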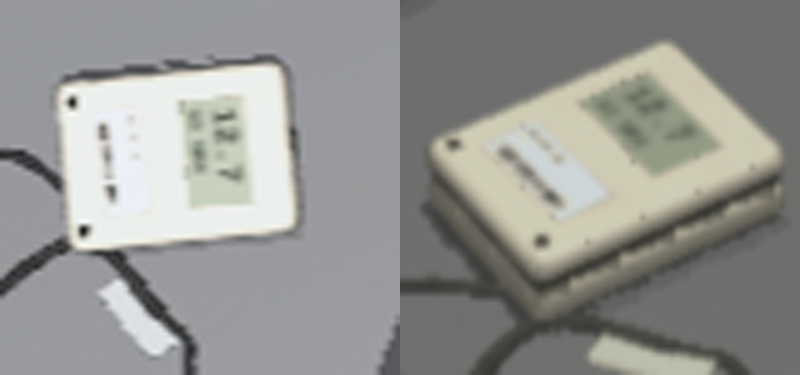

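```bash
python3 - <<'E'
import pickle,numpy as np,cv2
C=pickle.load(open("end.pkl","rb"))
P=[np.array(c["mtx"])@np.c_[c["R"],c["t"]] for c in C]
a=np.array([(72,103),(84,231),(180,100),(245,97),(252,205),(190,207)],float)/5+[235,260]
b=(np.array([(453,145),(541,240),(582,102),(650,70),(720,142),(657,178)],float)-[400,0])/5+[250,275]
X=cv2.triangulatePoints(P[0],P[1],a.T,b.T);X=(X[:3]/X[3]).T;print(X.round(4))
s=np.linalg.svd(X-X.mean(0))[2][2];print(s,np.degrees(np.arccos(abs(s[2]))))
E
```

```text
[[ 0.4877  0.0335  0.0257]
 [ 0.4446  0.0286  0.0256]
 [ 0.4886 -0.0037  0.0248]
 [ 0.4901 -0.0253  0.0262]
 [ 0.4542 -0.0279  0.0275]
 [ 0.4526 -0.0077  0.0248]]
[0.0084688  0.01600895 0.99983598] 1.0377386651077924
```

Flat within measurement error (top face at about 26 mm, where 27 mm is expected).

```bash
python3 -c "
from workcell import manip
print(manip.hand_in())"
```

```text
the job is handed in; nothing more can be done
None
```

Both standing loggers now lie flat on their backs on the mat with their displays up. The flat logger, eraser, ink pot and USB stick were not touched, and I handed the job in just after 12.2 s on the robot clock.

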